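Bring a circuit board to the probing station and hold its cover open

TASK

Push the board carrier along its rail until it clicks into the station under the cover, then tug the cover's handle upward to learn whether the cover is caught, before you touch the thumb slide. If it is caught, slide the thumb slide in front of it across to its other end; then lift the cover to at least 45 degrees and finish while still holding it open, with the board at the station and the other things on the bench left where they are.

Things in the scene. Friction and masses are not known exactly. Their poses are not given: they have to be found in the camera images.
- fixture: Probing fixture, fixed: grey base plate (y -300 to +100, x -72 to +78, 10 high, mm) with two rails along y and a black-walled station at its +y end under a hinged cover. Origin on the bench under the station's centre; +y = the way the carrier is pushed, -x = the front with cover handle and catch, z up. The station opens at its -y side, y = -65. All offsets below are mm in this frame.
- carrier (a joint): Carrier's place on the rail, m: 0 = furthest back, 0.160 = clicked into the station's sprung detent (4 mm either way counts), 0.175 = end stop, too far. Starts at 0 to 0.05. Rail friction 1 to 2 N; a sprung ball resists with up to about 10 N some 10 mm before the click, then draws the carrier in over the last few mm and keeps it centred. A 64 x 84 black circuit board rides on it.
- carrier_fin (a point): Middle of the top edge of the carrier's upright aluminium push fin: 40 wide (x), 8 thick (y), free from z = 30 up to 86. It stands at the carrier's trailing (-y) end, at x = 0, y = -248 + carrier travel, so at y = -88 in the station, 22 mm clear of the cover's edge. Push its -y face towards +y.
- cover (a joint): Cover angle, rad: 0 = shut, 1.3 = stop. It falls shut if let go (0.28 to 0.56 kg). If caught it still has about 3 mm of play at the handle (0.02 to 0.03 rad), then stops hard; if free it rises with about 1.5 to 3.5 N. Whether it is caught cannot be seen.
- cover_handle (a point): Middle of the cover's handle: a steel bow of 10 mm round bar, its top 90 long along y; shut, its axis is at x = -51, z = 104, 35 above the cover's top face. The cover is an aluminium frame with a clear window, 130 (x) x 132 (y) x 8. Pinch the bar from above, fingers closing along x; it can turn between the fingers as the cover swings.
- cover_hinge (a point): Cover's hinge axis, along y at the station's rear: x = 66, z = 61. The handle is 117 mm in front of and 43 mm above it when shut; it swings up and to the rear.
- catch (a joint): Thumb slide of the catch, m: 0 = its -y end, where it starts (within 1 mm), 0.020 = +y end. It stays where left; friction about 2.5 N. It moves a hidden bolt: on some fixtures the cover is caught at 0 and free at 0.020, on others free at 0 and caught at 0.020. No mark shows which; only tugging tells. Slide it with the cover shut.
- catch_knob (a point): Top of the dark steel thumb slide knob, 14 (x) x 16 (y) x 26 high, on a low grey housing (top at z = 45) in front of the station: x = -108, y = -10 + joint catch, knob top at z = 71. It slides along y.
- spool: Bystander, loose, to be left alone: solder spool, flanged, 50 dia x 44 high mm; origin at the centre of its underside.
- flux_jar: Bystander, loose, to be left alone: amber jar with steel cap, 48 dia x 55 high mm; origin at the centre of its underside.
- parts_tray: Bystander, loose, to be left alone: grey four-cell parts tray 75 x 100 x 25 mm; origin at the centre of its underside.
- driver: Bystander, loose, to be left alone: black-handled screwdriver lying flat, 160 long mm; origin at the centre of its underside.
- wool_cup: Bystander, loose, to be left alone: steel cup, 64 dia x 50 high mm; origin at the centre of its underside.
- iron_stand: Bystander, loose, to be left alone: soldering iron leaning in its black stand, foot 170 x 75, about 150 high mm; origin at the centre of its underside.

How it is judged:
By the outcome, as a careful person would: the job done as asked, in the order asked, and still so for the second after the job is handed in, while the arm keeps its last pose, push and grip.
It also fails if it takes over 72 s, if anything falls off the work surface, if the arm or the gripper's body presses on something with over 40 N, if the wrist force passes 120 N, or if a joint passes its speed limit or range.

ROBOT

A 7-joint arm with a two-finger parallel gripper is mounted at the origin on the work surface. World frame = base frame: x ahead of the robot, y to its left, z up, the work surface at z = 0. Lengths are in m, angles in rad, forces in N, time in s.
With the tool pointing down it reaches from about 0.4 to 0.85 m from the base axis. Payload 4.5 kg.
Tool frame: the origin (TCP) lies midway between the tips of the shut fingers; the grasp point (between the pads) lies 19 mm behind it; z points along the fingers, x is the direction in which the jaws open and shut, and the axes are right-handed (so a half turn about z gives the same grasp; the last joint's range is limited). The gripper opens to 88 mm and grips with 3 to 60 N. Pads are 18 mm wide; open, the fingers measure 123 mm over their backs; the gripper's body (75 mm by 187 mm) begins 45 mm behind the grasp point.
Start: joints at [1.185, 0.689, -0.195, 1.565, 0.157, 0.902, -0.215], TCP at [0.255, -0.571, 0.205] pointing down, gripper open.
Joint ranges: [-3.01, 3.01], [-0.46, 2.08], [-1.47, 1.51], [0.13, 2.56], [-1, 4.14], [0.04, 2.09], [-2.66, 2.66]. Speed limits (rad/s): [2.57, 2.57, 3.14, 3.14, 3.14, 3.14, 3.14].

INTERFACE

Orientations are given as a unit quaternion [x, y, z, w].
In Python, from plant import r gives the robot as it stands. The module is installed in compiled form; this text tells all that it offers.
- The arm moves only by the tool play_rows, never from a script. Its argument "increments" is a list of rows, each a list of 7 numbers: the opening, from 0 (shut) to 1 (fully open), then the shift along the tool's x, y, z in mm, then the turn, a rotation vector about the tool's x, y, z in rad. In form: [[hand, dx, dy, dz, wx, wy, wz], ...]. A call has exactly 8 rows; each row shifts and turns the pose as measured when the row begins, along the tool's axes as they then stand; what a row does not reach is not made up. A row lasts 1/8 s, in which the tool goes at most 62.5 mm and 10.7 degrees, less where a joint would pass 70% of its speed; a pose out of reach is approached as far as the arm can. A call is refused whole if a number of a shift passes 62.5 or a number of a turn 0.188, either way. A call with a gripper value outside its range is refused whole. The fingers move at their own pace and stop on an object; "grip_force" is the grip in N (left out, the last holds). Time passes only in rows, so rows that do not move let the fingers close, or fill a call up. It gives the time, the measured TCP pose, the force and the opening at its end, in the units of the state.
- r.get_state(): the state, without advancing time (a new reading comes with each control period).
- r.snapshot(name): name is "scene" or "top"; returns the picture (480x640x3 uint8, red, green, blue); there is no depth.
- r.get_calibration(name): a dict with "fx", "fy", "cx", "cy" (pixels), "dist" ([k1, k2, p1, p2, k3] as OpenCV has them; the pictures are not rectified), "R" (3x3) and "t" (3): a world point X has camera coordinates R X + t. Camera axes: x right, y down, z forward; pixel columns grow to the right and rows downward; lengths in m; the calibration is good to about 2 mm. A picture is of the moment at which its call begins. get_calibration takes no time and is no camera call.
- r.finish_job(): hands the job in, once; it reports no verdict.
The state is a dict: "clock": time; "q": joint angles; "qd": joint speeds; "joint_torque": joint torques, N m; "tool_pos": TCP position; "eef_rot": TCP orientation; "contact_force": force on the tool from outside, world axes, zero at the start; "moment": the same for the moment, N m; "opening": opening from 0.0 (shut) to 1.0 (fully open).
Only numpy, scipy, OpenCV 4.12 (cv2) and the standard library are available. Lean on these libraries where they do the work, as an engineer would, in place of code of your own. Each camera call takes 0.05 s, during which the arm holds its last target.

## Working session

There is one attempt and no reset: what is moved stays moved. The work goes in short steps, Python scripts to look and compute and a tool call to move; the robot and the scene stay as the last step left them, time stands still between calls to the robot, and variables do not carry over. Pictures are saved under pics/ and viewed, and the job is handed in when it is done.

Besides the shell and the picture viewer there is one more tool, called by a JSON object that holds its "fn" and its "kwargs", one argument or row to a line. play_rows: Moves the arm, as the interface text tells. Its arguments: {"type":"object","properties":{"increments":{"type":"array"},"grip_force":{"type":"number"}},"required":["increments"]}

```bash
mkdir -p pics; ls
python3 - <<'E'
from plant import r
import cv2,json
for n in("scene","top"):
    im=r.snapshot(n); cv2.imwrite(f"pics/{n}0.png",im[:,:,::-1])
    c=r.get_calibration(n); print(n,c)
print(r.get_state())
E
```

```text
pics
scene {'fx': 588.563979348664, 'fy': 588.563979348664, 'cx': 316.92658593586407, 'cy': 251.5101267093847, 'dist': array([-0.04947986,  0.        ,  0.        ,  0.        ,  0.        ]), 'R': array([[-0.52694276,  0.84986336,  0.00797462],
       [ 0.68369552,  0.42944981, -0.59002822],
       [-0.50486806, -0.30545888, -0.80734324]]), 't': array([ 0.33365221, -0.3336175 ,  1.58184465])}
top {'fx': 484.27886706700696, 'fy': 484.27886706700696, 'cx': 322.157999255976, 'cy': 237.13735779591923, 'dist': array([-0.07922118,  0.        ,  0.        ,  0.        ,  0.        ]), 'R': array([[ 0.02773884, -0.99882934,  0.03962968],
       [-0.99106279, -0.03265477, -0.1293376 ],
       [ 0.13048029, -0.03568782, -0.99080839]]), 't': array([-0.08532221,  0.55994937,  0.98805244])}
{'clock': 0.1, 'q': array([ 1.18486319,  0.68990091, -0.19450752,  1.56622198,  0.15732203,
        0.90248632, -0.21508168]), 'qd': array([-0.00040201, -0.00427422,  0.00068502, -0.00147593, -0.0012682 ,
       -0.00172748,  0.00014662]), 'joint_torque': array([-2.99772852e-03, -5.28492701e+01, -1.27174672e+00, -1.53835416e+01,
       -5.26978460e-02,  1.98049813e-03,  2.69883947e-05]), 'tool_pos': array([ 0.25439495, -0.57021594,  0.20379427]), 'eef_rot': array([ 8.38929034e-01, -5.44240220e-01, -7.17221393e-04, -3.81332853e-04]), 'contact_force': array([-0.12636928, -0.20299007, -0.88507684]), 'moment': array([ 0.01369736, -0.04425122,  0.02152724]), 'opening': 1.0003326420412255}
```

View pics/scene0.png

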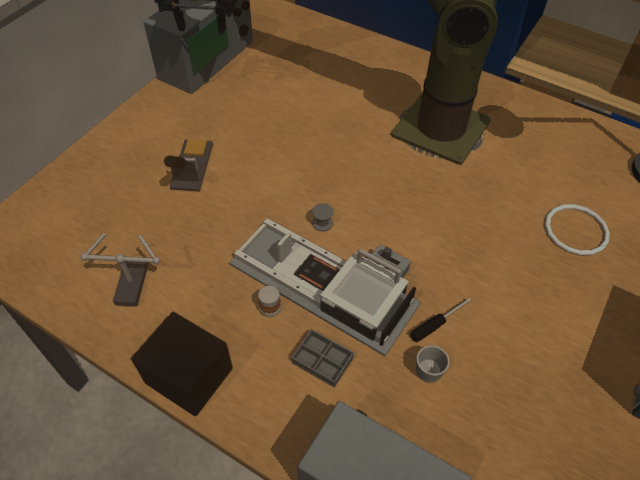

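View pics/top0.png

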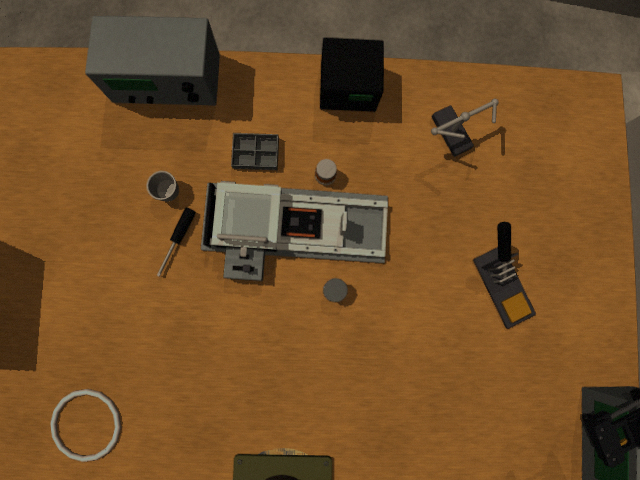

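The fixture lies with its +y about along world +y (left in the top view) and its front towards the robot. The fin is at about (345,222) and the knob at about (243,268) in the top view. I'll zoom in to measure them.

Run:
```python
import cv2
t=cv2.imread("pics/top0.png"); s=cv2.imread("pics/scene0.png")
cv2.imwrite("pics/t1.png",cv2.resize(t[170:310,195:395],None,fx=4,fy=4,interpolation=cv2.INTER_CUBIC))
cv2.imwrite("pics/s1.png",cv2.resize(s[210:355,225:425],None,fx=4,fy=4,interpolation=cv2.INTER_CUBIC))
```

```text
(no output)
```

View pics/t1.png

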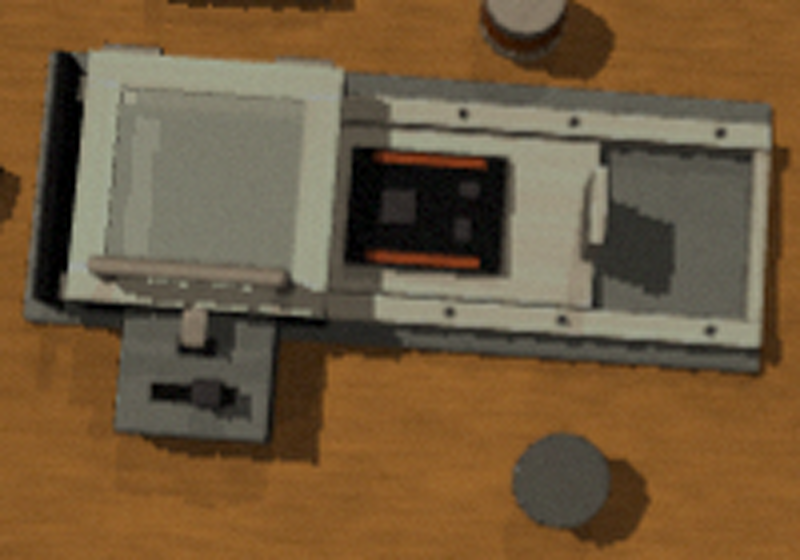

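View pics/s1.png

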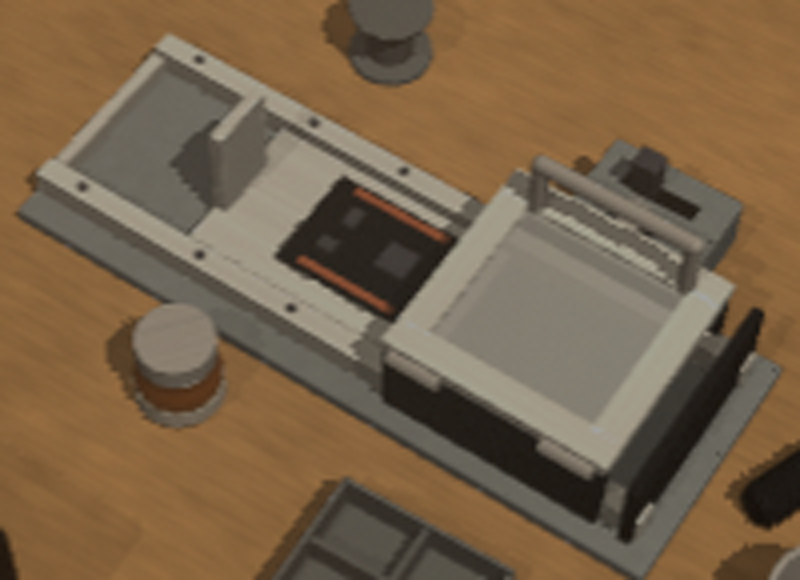

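```bash
cat > h.py <<'E'
import numpy as np,cv2
from scipy.optimize import least_squares
from plant import r
C={n:r.get_calibration(n) for n in("scene","top")}
def proj(n,X):
    c=C[n];K=np.array([[c['fx'],0,c['cx']],[0,c['fy'],c['cy']],[0,0,1]])
    return cv2.projectPoints(np.atleast_2d(X).astype(float),cv2.Rodrigues(c['R'])[0],c['t'],K,c['dist'])[0][:,0]
def ray(n,uv,z):
    c=C[n];K=np.array([[c['fx'],0,c['cx']],[0,c['fy'],c['cy']],[0,0,1]])
    p=cv2.undistortPoints(np.array([[uv]],float),K,c['dist'])[0,0]
    d=c['R'].T@np.array([*p,1]);o=-c['R'].T@c['t']
    return o+d*(z-o[2])/d[2]
def T(u,v): return (u/4+195-.375,v/4+170-.375)
def S(u,v): return (u/4+225-.375,v/4+210-.375)
def tri(uvT,uvS):
    f=lambda X:np.r_[proj("top",X)[0]-uvT,proj("scene",X)[0]-uvS]
    s=least_squares(f,[.5,0,.05]);return s.x,np.abs(s.fun).max()
E
python3 - <<'E'
from h import *
P=[("top",T(772,102),(78,-300,10)),("top",T(762,372),(-72,-300,10)),("top",T(28,320),(-72,100,10)),
("scene",S(20,212),(78,-300,10)),("scene",S(645,575),(78,100,10)),("scene",S(778,370),(-72,100,10)),]
for n,uv,F in P: print(n,F,ray(n,uv,.010).round(4))
H=P+[("top",T(92,265),(-51,48,104)),("top",T(288,278),(-51,-48,104)),("scene",S(540,162),(-51,-48,104)),("scene",S(698,243),(-51,48,104))]
def W(p,F):
    c,s=np.cos(p[2]),np.sin(p[2]);x,y,z=np.array(F)/1000
    return np.array([p[0]+c*x-s*y,p[1]+s*x+c*y,z])
for L in(P,H):
    s=least_squares(lambda p:np.concatenate([proj(n,W(p,F))[0]-uv for n,uv,F in L]),[.6,.1,0],loss='soft_l1')
    print(s.x.round(4),s.fun.round(1))
p=s.x
print("fin",tri(T(599,200),S(238,120)),"handle",tri(T(190,272),S(619,203)),"pred",W(p,(-51,0,104)))
k=tri(T(208,388),S(652,155));print("knob",k,W(p,(-108,-10,71)))
for n,uv,z in(("top",T(600,204),.086),("scene",S(238,120),.086),("top",T(208,388),.071),("scene",S(652,155),.071)):
    X=ray(n,uv,z);c,s_=np.cos(p[2]),np.sin(p[2]);d=X[:2]-p[:2];print(n,X.round(4),"fix",[(c*d[0]+s_*d[1])*1e3,(-s_*d[0]+c*d[1])*1e3])
print("spool",ray("top",T(560,480),.044),"jar",ray("top",T(525,5),.055))
E
```

```text
top (78, -300, 10) [ 0.6647 -0.212   0.01  ]
top (-72, -300, 10) [ 0.5146 -0.208   0.01  ]
top (-72, 100, 10) [0.5302 0.1903 0.01  ]
scene (78, -300, 10) [ 0.6637 -0.2087  0.01  ]
scene (78, 100, 10) [0.6761 0.1888 0.01  ]
scene (-72, 100, 10) [0.5326 0.1926 0.01  ]
[ 0.5974  0.0903 -0.0351] [ 0.1 -0.  -0.4 -0.2 -1.2  0.5 -1.6 -0.4 -1.2  0.8  0.8 -1.2]
[ 0.5976  0.0904 -0.0355] [ 0.1 -0.1 -0.5 -0.2 -1.2  0.4 -1.6 -0.3 -1.2  0.9  0.8 -1.1  0.1  0.5
 -0.4  0.5 -1.4 -0.3 -0.   1.2]
fin (array([ 0.59284342, -0.10948826,  0.08501946]), np.float64(0.748000112041268)) handle (array([0.54673856, 0.09285876, 0.10534737]), np.float64(0.6304352928195271)) pred [0.54662328 0.09223673 0.104     ]
knob (array([0.49147729, 0.08515741, 0.07744189]), np.float64(0.9512927436869063)) [0.48930397 0.08426824 0.071     ]
top [ 0.5913 -0.1113  0.086 ] fix [np.float64(0.8847502634548466), np.float64(-201.82392164001013)]
scene [ 0.5929 -0.1075  0.086 ] fix [np.float64(2.3443287894634457), np.float64(-197.9688861835683)]
top [0.4927 0.0843 0.071 ] fix [np.float64(-104.63302038858845), np.float64(-9.859018491268387)]
scene [0.4859 0.0853 0.071 ] fix [np.float64(-111.43071441874405), np.float64(-9.123890973543118)]
spool [ 0.45222912 -0.09709523  0.044     ] jar [ 0.70228573 -0.07164597  0.055     ]
```

The fits agree: fixture origin ≈ (0.598, 0.090), yaw ≈ -0.035, fin at fixture y ≈ -200 (travel ≈ 0.048). The handle and knob match their known offsets. First I'll raise the tool, turn tool x to fixture x, and shut the fingers.

{"fn": "play_rows", "kwargs": {
  "increments": [
    [0,0,0,-15,0,0,-0.186],
    [0,0,0,-15,0,0,-0.186],
    [0,0,0,-15,0,0,-0.186],
    [0,0,0,-15,0,0,-0.186],
    [0,0,0,-15,0,0,-0.186],
    [0,0,0,-10,0,0,-0.186],
    [0,0,0,0,0,0,0],
    [0,0,0,0,0,0,0]
  ],
  "grip_force": 20
}}

```text
clock: 1.1
tool_pos: [0.2525, -0.5676, 0.2866]
eef_rot: [1.0, -0.013, -0.003, -0.005]
contact_force: [0.7, -0.5, 0.9]
opening: 0.114
```

```bash
cat >> h.py <<'E'
from scipy.spatial.transform import Rotation as Rn
PF=np.array([.5976,.0904,-.0355])
RF=Rn.from_euler('z',PF[2]).as_matrix()
def fix(X): return RF.T@(np.asarray(X)-[PF[0],PF[1],0])*1e3
def st(goal=None):
    s=r.get_state();R=Rn.from_quat(s['eef_rot']).as_matrix()
    print("t",round(s['clock'],2),"fixTCP",fix(s['tool_pos']).round(1),"F(fix)",(RF.T@s['contact_force']).round(1),"open",round(s['opening'],3))
    print("rotvec err to down-aligned (tool)",Rn.from_matrix(R.T@RF@np.diag([1,-1,-1])).as_rotvec().round(3),"q",s['q'].round(2))
    if goal is not None:
        print("tool shift mm",(R.T@RF@(np.array(goal)-fix(s['tool_pos']))).round(1))
E
python3 - <<'E'
from h import *
st((0,-240,200))
print(ray("top",(505,290),0),ray("top",(504,240),.12),ray("top",(516,308),.02))
E
```

```text
t 1.1 fixTCP [-321.6 -669.8  286.6] F(fix) [ 0.8 -0.5  0.9] open 0.114
rotvec err to down-aligned (tool) [-0.01   0.007  0.009] q [ 1.36  0.64 -0.53  1.44  0.34  1.16  0.75]
tool shift mm [ 326.1 -426.    88.7]
[ 0.46198441 -0.48045948  0.        ] [ 0.55770447 -0.42919066  0.12      ] [ 0.42271607 -0.49637923  0.02      ]
```

{"fn": "play_rows", "kwargs": {
  "increments": [
    [0,36,-47,0,0,0,0],
    [0,36,-47,0,0,0,0],
    [0,36,-47,0,0,0,0],
    [0,36,-47,0,0,0,0],
    [0,36,-47,0,0,0,0],
    [0,36,-47,0,0,0,0],
    [0,36,-47,0,0,0,0],
    [0,36,-47,0,0,0,0]
  ]
}}

```text
clock: 2.1
tool_pos: [0.558, -0.1983, 0.2813]
eef_rot: [0.999, -0.031, -0.008, -0.005]
contact_force: [1.0, -1.3, 0.1]
opening: 0.005
```

Run:
```python
from h import *
st((0,-240,100))
```

```text
t 2.1 fixTCP [ -29.3 -290.   281.3] F(fix) [ 1.1 -1.2  0.1] open 0.005
rotvec err to down-aligned (tool) [-0.01   0.016 -0.027] q [ 0.56  0.61 -0.53  1.54  0.32  1.1  -0.09]
tool shift mm [ 30.8 -49.  181.3]
```

{"fn": "play_rows", "kwargs": {
  "increments": [
    [0,10,-16,0,-0.01,0.015,-0.025],
    [0,10,-16,20,0,0,0],
    [0,10,-16,35,0,0,0],
    [0,0,0,40,0,0,0],
    [0,0,0,40,0,0,0],
    [0,0,0,35,0,0,0],
    [0,0,0,10,0,0,0],
    [0,0,0,0,0,0,0]
  ]
}}

```text
clock: 3.1
tool_pos: [0.5897, -0.1506, 0.0944]
eef_rot: [1.0, -0.022, -0.001, 0.003]
contact_force: [0.3, -0.3, 0.3]
opening: 0.004
```

Run:
```python
from h import *
st((0,-213,66))
for n in("scene","top"):cv2.imwrite(f"pics/{n}2.png",r.snapshot(n)[:,:,::-1])
t=cv2.imread("pics/top2.png"); s=cv2.imread("pics/scene2.png")
cv2.imwrite("pics/c2.png",np.hstack([cv2.resize(t[170:310,270:410],None,fx=2.8,fy=2.8),cv2.resize(s[190:330,215:355],None,fx=2.8,fy=2.8)]))
```

```text
t 3.1 fixTCP [   0.6 -241.1   94.4] F(fix) [ 0.3 -0.3  0.3] open 0.004
rotvec err to down-aligned (tool) [ 0.005  0.002 -0.008] q [ 0.4   0.84 -0.42  1.7   0.49  0.71 -0.31]
tool shift mm [ -0.8 -28.2  28.3]
```

View pics/c2.png

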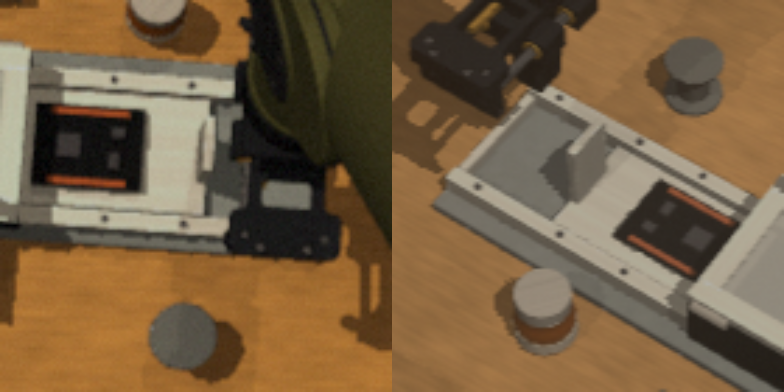

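{"fn": "play_rows", "kwargs": {
  "increments": [
    [0,-1,0,14,0.005,0,-0.008],
    [0,0,0,14,0,0,0],
    [0,0,-10,0,0,0,0],
    [0,0,-10,0,0,0,0],
    [0,0,-8,0,0,0,0],
    [0,0,-8,0,0,0,0],
    [0,0,-8,0,0,0,0],
    [0,0,-8,0,0,0,0]
  ]
}}

```text
clock: 4.2
tool_pos: [0.5939, -0.0944, 0.0687]
eef_rot: [1.0, -0.017, 0.003, 0.0]
contact_force: [0.6, 0.0, 0.7]
opening: 0.002
```

Run:
```python
from h import *
st((0,-101,66))
```

```text
t 4.2 fixTCP [   2.9 -184.9   68.7] F(fix) [0.5 0.1 0.7] open 0.002
rotvec err to down-aligned (tool) [ 0.    -0.006  0.001] q [ 0.3   0.86 -0.38  1.75  0.5   0.63 -0.41]
tool shift mm [ -2.8 -83.9   2.7]
```

```bash
cat > look.py <<'E'
import sys
from h import *
k=sys.argv[1]
t=r.snapshot("top")[:,:,::-1]; s=r.snapshot("scene")[:,:,::-1]
cv2.imwrite(f"pics/top{k}.png",t);cv2.imwrite(f"pics/scene{k}.png",s)
cv2.imwrite(f"pics/c{k}.png",np.hstack([cv2.resize(t[160:310,195:395],None,fx=2,fy=2,interpolation=cv2.INTER_CUBIC),cv2.resize(s[205:355,225:425],None,fx=2,fy=2,interpolation=cv2.INTER_CUBIC)]))
E
python3 look.py 3
```

```text
(no output)
```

View pics/c3.png

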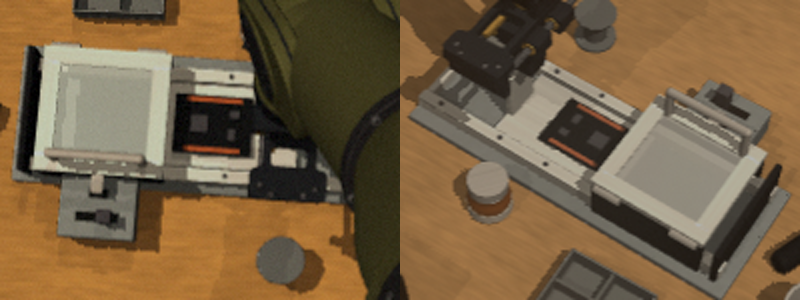

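Run:
```python
import cv2,numpy as np
a=[]
for k in(0,3):
    t=cv2.imread(f"pics/top{k}.png");s=cv2.imread(f"pics/scene{k}.png")
    a.append(np.hstack([cv2.resize(t[190:260,270:360],None,fx=4,fy=4),cv2.resize(s[220:290,255:345],None,fx=4,fy=4)]))
cv2.imwrite("pics/d3.png",np.vstack(a))
```

```text
(no output)
```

View pics/d3.png

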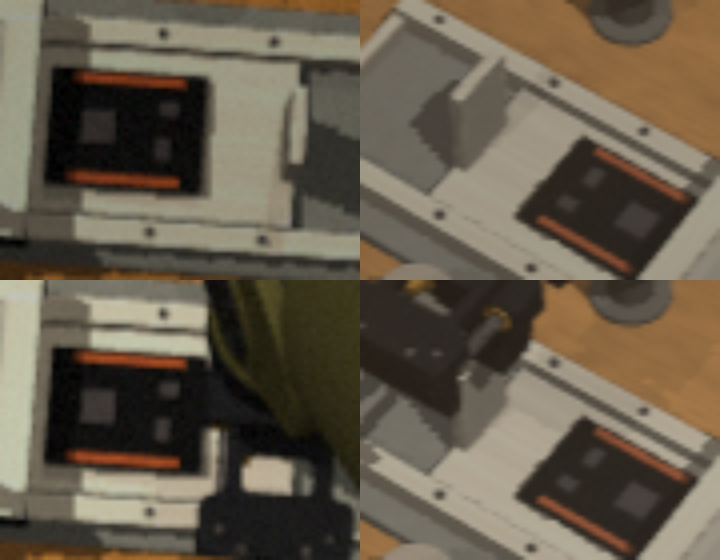

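Run:
```python
from h import *
s=r.get_state();p=s['tool_pos'];R=Rn.from_quat(s['eef_rot']).as_matrix()
print(p,R.round(3),s['clock'])
a=[]
for n,(u,v) in(("top",(270,190)),("scene",(240,190))):
    im=cv2.imread(f"pics/{n}3.png")[v:v+100,u:u+100];im=cv2.resize(im,None,fx=4,fy=4)
    for q,c in((p,(0,0,255)),(p-[0,0,-.064],(255,0,0)),(p+R[:,0]*.0935+[0,0,.064],(0,255,0)),(p+R[:,1]*.0375+[0,0,.064],(0,255,255)),(p+R[:,1]*.009,(255,0,255))):
        x=proj(n,q)[0];print(n,x.round(1));cv2.circle(im,tuple(int(w) for w in(x-[u,v])*4),4,c,-1)
    a.append(im)
cv2.imwrite("pics/e3.png",np.hstack(a))
```

```text
[ 0.59406364 -0.09331212  0.06879081] [[ 0.999 -0.033  0.006]
 [-0.033 -0.999  0.001]
 [ 0.006 -0.001 -1.   ]] 4.3
top [335.3 220.4]
top [337.5 215. ]
top [340.1 168.1]
top [356.7 216.3]
top [339.6 220.7]
scene [289.7 247.7]
scene [288.7 229.1]
scene [261.2 259.8]
scene [273.9 221.1]
scene [286.2 245.8]
```

View pics/e3.png

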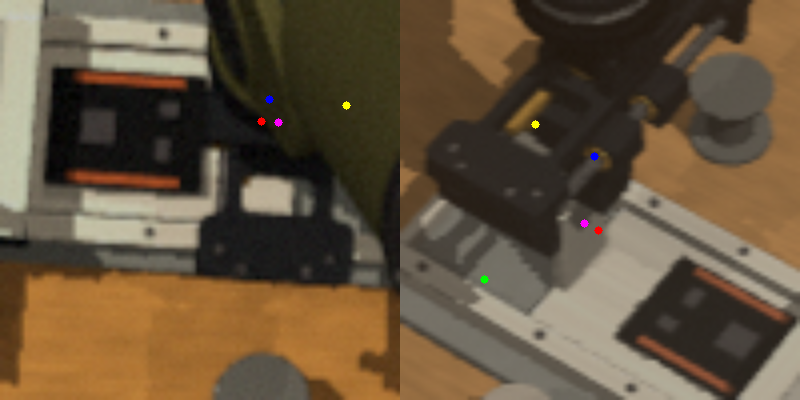

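Run:
```python
import cv2,numpy as np
a=[]
for k in(0,3):
    s=cv2.imread(f"pics/scene{k}.png")
    a.append(cv2.resize(s[225:275,265:313],None,fx=8,fy=8,interpolation=cv2.INTER_CUBIC))
im=np.clip(np.hstack(a)*1.6,0,255).astype(np.uint8)
cv2.imwrite("pics/f3.png",im)
```

```text
(no output)
```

View pics/f3.png

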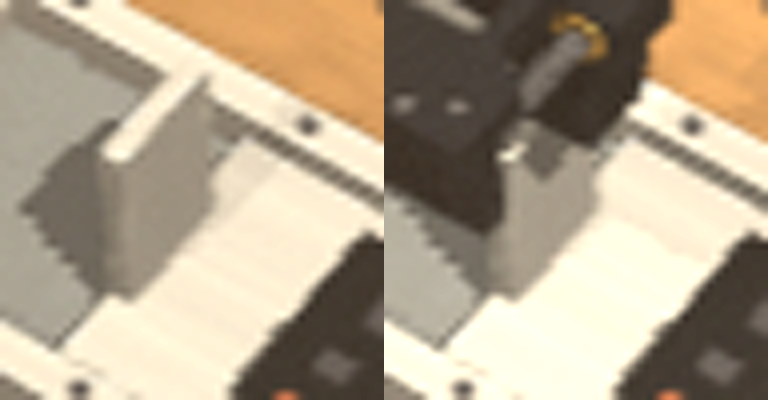

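View pics/scene3.png

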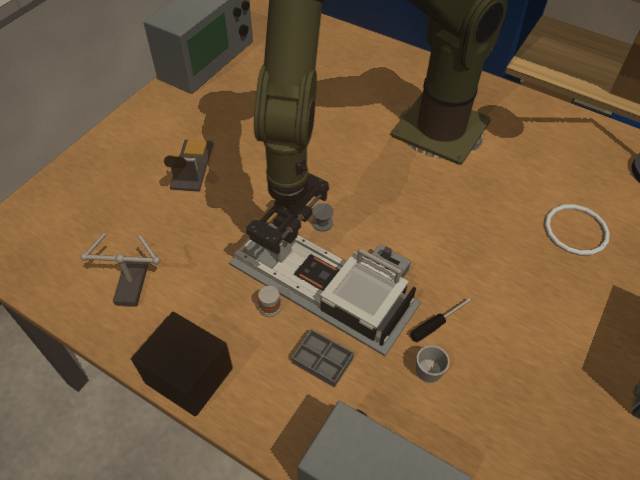

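The carrier has not moved, although the reported TCP is past the fin. I'll raise the tool and check where the fingertips really are.

{"fn": "play_rows", "kwargs": {
  "increments": [
    [0,0,0,-15,0,0,0],
    [0,0,0,-20,0,0,0],
    [0,0,0,-20,0,0,0],
    [0,0,0,0,0,0,0],
    [0,0,20,0,0,0,0],
    [0,0,25,0,0,0,0],
    [0,0,20,0,0,0,0],
    [0,0,0,0,0,0,0]
  ]
}}

```text
clock: 5.3
tool_pos: [0.5896, -0.1678, 0.1259]
eef_rot: [1.0, -0.019, 0.002, 0.002]
contact_force: [1.2, -1.1, 0.5]
opening: 0.005
```

```bash
cat > tip.py <<'E'
import sys
from h import *
k=sys.argv[1]
st()
s=r.get_state();p=s['tool_pos'];R=Rn.from_quat(s['eef_rot']).as_matrix()
a=[]
for n in("top","scene"):
    im=r.snapshot(n)[:,:,::-1];cv2.imwrite(f"pics/{n}{k}.png",im)
    c=proj(n,p)[0];u,v=int(c[0])-50,int(c[1])-50
    im=cv2.resize(im[v:v+100,u:u+100],None,fx=4,fy=4,interpolation=cv2.INTER_CUBIC);im=np.clip(im*1.5,0,255).astype(np.uint8)
    for q,cc in((p,(0,0,255)),(p-R[:,2]*.064,(255,0,0)),(p+R[:,1]*.009,(255,0,255))):
        x=proj(n,q)[0];cv2.circle(im,tuple(int(w) for w in(x-[u,v])*4),3,cc,-1)
    a.append(im)
cv2.imwrite(f"pics/tip{k}.png",np.hstack(a))
E
python3 tip.py 4
```

```text
t 5.3 fixTCP [   1.2 -258.3  125.9] F(fix) [ 1.2 -1.   0.5] open 0.005
rotvec err to down-aligned (tool) [ 0.003 -0.004 -0.003] q [ 0.45  0.8  -0.44  1.67  0.46  0.77 -0.25]
```

View pics/tip4.png

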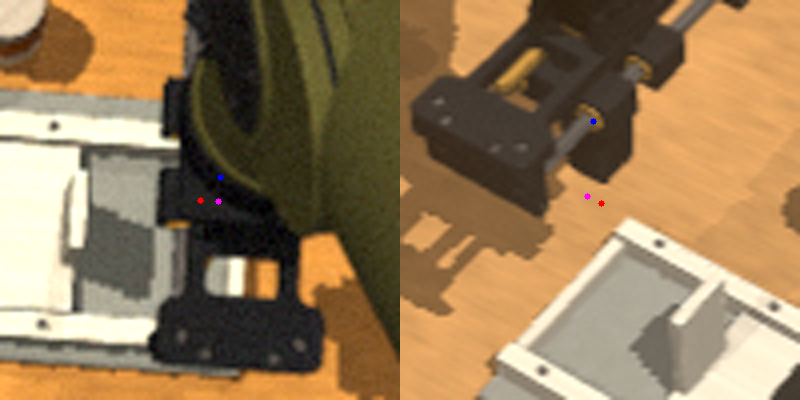

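Run:
```python
import cv2,numpy as np
s=cv2.imread("pics/scene4.png");t=cv2.imread("pics/top4.png")
a=[cv2.resize(i,(400,500),interpolation=cv2.INTER_CUBIC) for i in(t[180:280,310:390],s[170:270,225:305])]
cv2.imwrite("pics/g4.png",np.clip(np.hstack(a)*2.2,0,255).astype(np.uint8))
```

```text
(no output)
```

View pics/g4.png

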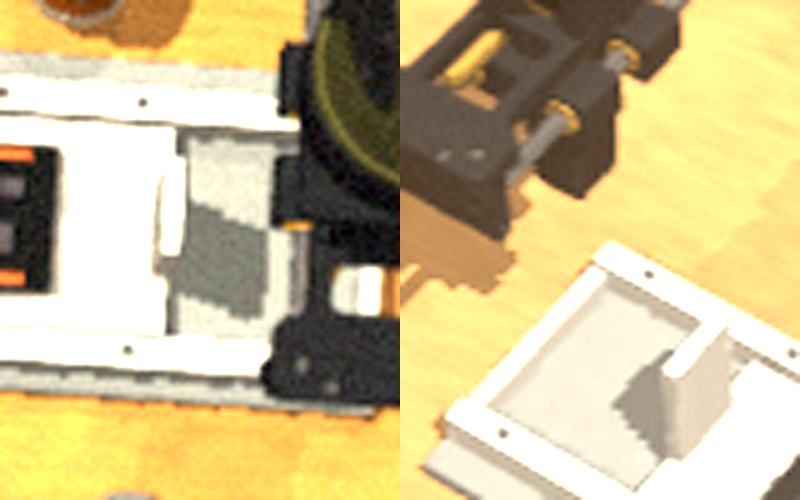

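Run:
```python
from h import *
p=r.get_state()['tool_pos'];print(p,proj("scene",p),proj("top",p))
for z in(.1,.126,.146,.166): print(z,ray("scene",(260,204.5),z).round(4))
for d in np.eye(3)*.01: print(proj("scene",p+d)-proj("scene",p),proj("top",p+d)-proj("top",p))
```

```text
[ 0.59017911 -0.16448845  0.1262582 ] [[261.49378479 215.58890419]] [[373.48593733 218.76749944]]
0.1 [ 0.5492 -0.1993  0.1   ]
0.126 [ 0.5666 -0.1849  0.126 ]
0.146 [ 0.58   -0.1738  0.146 ]
0.166 [ 0.5934 -0.1627  0.166 ]
[[-2.75299575  3.12977366]] [[ 0.06718595 -5.03525629]]
[[3.92510214 1.96312759]] [[-5.08387211 -0.17710634]]
[[-0.32515051 -3.07054493]] [[ 0.74629276 -0.86231919]]
```

Both views put the real fingertip about 35 mm higher than the reported TCP, and it passed over the 86 mm fin without contact, which agrees. I'll descend further behind the fin. That is safe under either reading.

{"fn": "play_rows", "kwargs": {
  "increments": [
    [0,0,0,25,0,0,0],
    [0,0,0,25,0,0,0],
    [0,0,0,20,0,0,0],
    [0,0,0,15,0,0,0],
    [0,0,0,6,0,0,0],
    [0,0,-8,0,0,0,0],
    [0,0,-8,0,0,0,0],
    [0,0,0,0,0,0,0]
  ]
}}

```text
clock: 6.4
tool_pos: [0.5948, -0.1382, 0.035]
eef_rot: [1.0, -0.012, 0.005, -0.003]
contact_force: [0.4, -0.0, -0.8]
opening: 0.005
```

```bash
python3 tip.py 5
```

```text
t 6.4 fixTCP [   5.3 -228.5   35. ] F(fix) [ 0.4 -0.  -0.8] open 0.005
rotvec err to down-aligned (tool) [-0.006 -0.01   0.011] q [ 0.36  0.92 -0.37  1.73  0.54  0.58 -0.35]
```

View pics/tip5.png

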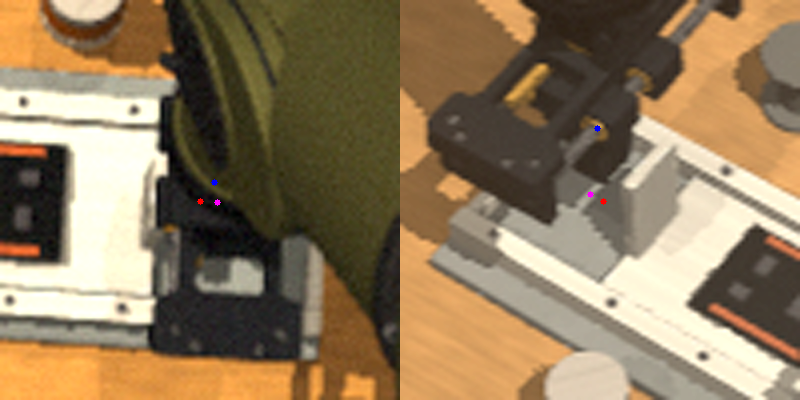

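{"fn": "play_rows", "kwargs": {
  "increments": [
    [0,-4,0,10,-0.006,-0.01,0.01],
    [0,0,-8,2,0,0,0],
    [0,0,-8,0,0,0,0],
    [0,0,-8,0,0,0,0],
    [0,0,-8,0,0,0,0],
    [0,0,-8,0,0,0,0],
    [0,0,-8,0,0,0,0],
    [0,0,-8,0,0,0,0]
  ]
}}

```text
clock: 7.5
tool_pos: [0.5924, -0.0823, 0.0219]
eef_rot: [1.0, -0.02, -0.001, 0.002]
contact_force: [-0.5, -2.4, 0.3]
opening: 0.006
```

```bash
python3 tip.py 6
```

```text
t 7.5 fixTCP [   1.  -172.8   21.9] F(fix) [-0.5 -2.4  0.3] open 0.006
rotvec err to down-aligned (tool) [ 0.005  0.001 -0.004] q [ 0.24  0.93 -0.33  1.77  0.53  0.54 -0.47]
```

View pics/tip6.png

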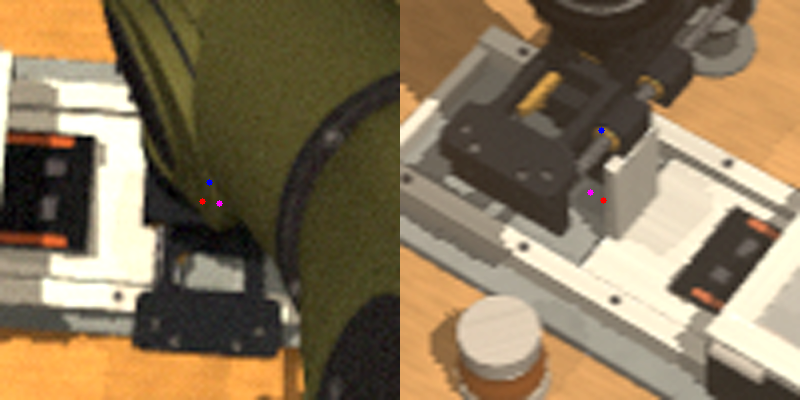

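Run:
```python
from h import *
p=np.array([.5924,-.0823,.0219])
c=proj("scene",p)[0];u,v=int(c[0])-50,int(c[1])-50
st()
# use p at picture time approx current
p=r.get_state()['tool_pos'];c=proj("scene",p)[0];u,v=int(c[0])-50,int(c[1])-50
x=(u+234/4,v+145/4);print(x,fix(ray("scene",x,.086)))
s=cv2.imread("pics/scene6.png");cv2.imwrite("pics/g6.png",cv2.resize(s[v+20:v+70,u+30:u+80],None,fx=10,fy=10,interpolation=cv2.INTER_CUBIC));print(u+30,v+20)
```

```text
t 7.6 fixTCP [   1.  -171.2   22. ] F(fix) [-0.2  0.7  0.3] open 0.005
rotvec err to down-aligned (tool) [ 0.003  0.001 -0.002] q [ 0.24  0.93 -0.33  1.77  0.53  0.54 -0.47]
(303.5, 248.25) [  -2.01852365 -151.10941823   86.        ]
275 232
```

View pics/g6.png

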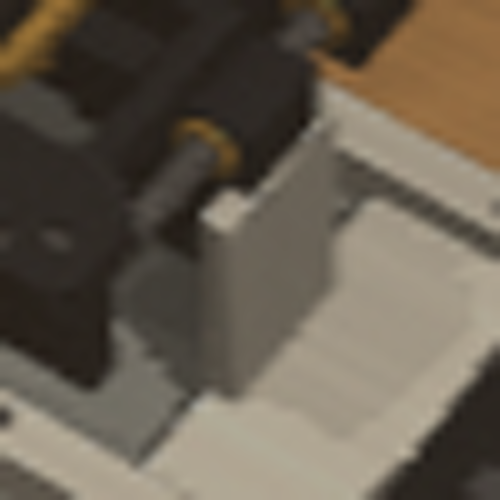

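{"fn": "play_rows", "kwargs": {
  "increments": [
    [0,0,-7,0,0,0,0],
    [0,0,-7,0,0,0,0],
    [0,0,-7,0,0,0,0],
    [0,0,-7,0,0,0,0],
    [0,0,-7,0,0,0,0],
    [0,0,-5,0,0,0,0],
    [0,0,-3,0,0,0,0],
    [0,0,-2,0,0,0,0]
  ]
}}

```text
clock: 8.6
tool_pos: [0.5944, -0.0335, 0.0219]
eef_rot: [1.0, -0.019, -0.0, 0.002]
contact_force: [-0.4, -1.8, 0.3]
opening: 0.007
```

Run:
```python
from h import *
st()
```

```text
t 8.6 fixTCP [   1.2 -123.9   21.9] F(fix) [-0.3 -1.8  0.3] open 0.007
rotvec err to down-aligned (tool) [ 0.004  0.001 -0.003] q [ 0.15  0.92 -0.32  1.77  0.52  0.53 -0.54]
```

{"fn": "play_rows", "kwargs": {
  "increments": [
    [0,0,-3,0,0,0,0],
    [0,0,-3,0,0,0,0],
    [0,0,-3,0,0,0,0],
    [0,0,-3,0,0,0,0],
    [0,0,-2,0,0,0,0],
    [0,0,-2,0,0,0,0],
    [0,0,-1,0,0,0,0],
    [0,0,0,0,0,0,0]
  ]
}}

```text
clock: 9.6
tool_pos: [0.5945, -0.0244, 0.022]
eef_rot: [1.0, -0.022, -0.001, 0.008]
contact_force: [0.7, -3.0, 0.7]
opening: 0.004
```

```bash
python3 - <<'E'
from h import *
st()
E
python3 tip.py 7
```

```text
t 9.6 fixTCP [   1.  -114.8   22. ] F(fix) [ 0.8 -3.   0.7] open 0.004
rotvec err to down-aligned (tool) [ 0.015  0.002 -0.009] q [ 0.13  0.92 -0.3   1.77  0.52  0.53 -0.56]
t 9.6 fixTCP [   1.  -114.8   22. ] F(fix) [ 0.8 -3.   0.7] open 0.004
rotvec err to down-aligned (tool) [ 0.015  0.002 -0.009] q [ 0.13  0.92 -0.3   1.77  0.52  0.53 -0.56]
```

View pics/tip7.png

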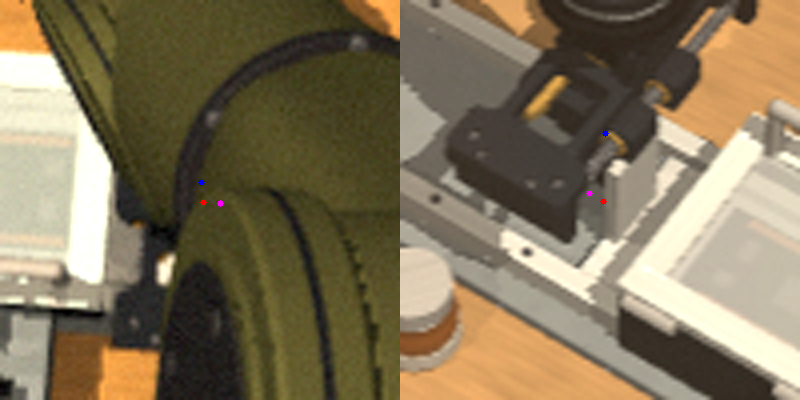

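{"fn": "play_rows", "kwargs": {
  "increments": [
    [0,0,-4,0,0.01,0,-0.005],
    [0,0,-4,0,0,0,0],
    [0,0,-4,0,0,0,0],
    [0,0,-4,0,0,0,0],
    [0,0,0,0,0,0,0],
    [0,0,0,0,0,0,0],
    [0,0,0,0,0,0,0],
    [0,0,0,0,0,0,0]
  ]
}}

```text
clock: 10.7
tool_pos: [0.5949, -0.0123, 0.0218]
eef_rot: [1.0, -0.021, -0.002, 0.005]
contact_force: [-0.6, -1.6, 0.9]
opening: 0.002
```

```bash
python3 tip.py 8
```

```text
t 10.7 fixTCP [   1.  -102.7   21.8] F(fix) [-0.5 -1.7  0.9] open 0.002
rotvec err to down-aligned (tool) [ 0.01   0.003 -0.006] q [ 0.11  0.92 -0.31  1.77  0.51  0.53 -0.57]
```

View pics/tip8.png

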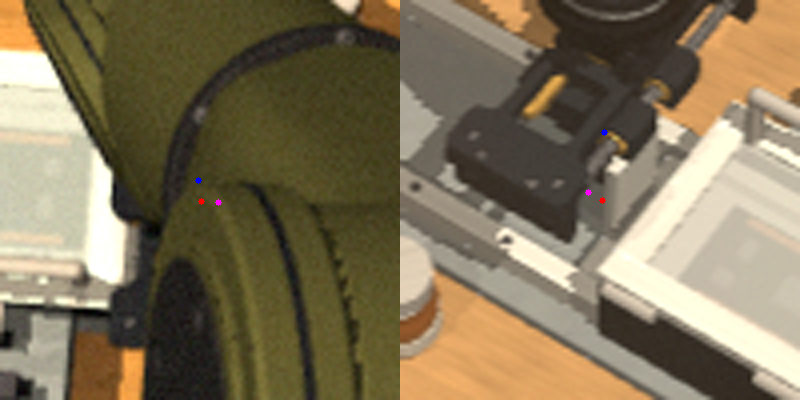

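{"fn": "play_rows", "kwargs": {
  "increments": [
    [0,0,15,0,0.01,0,-0.005],
    [0,0,20,0,0,0,0],
    [0,0,20,-10,0,0,0],
    [0,0,10,-30,0,0,0],
    [0,0,0,-40,0,0,0],
    [0,0,0,-40,0,0,0],
    [0,-40,0,-30,0,0,0],
    [0,-45,0,0,0,0,0]
  ]
}}

```text
clock: 11.8
tool_pos: [0.5093, -0.0765, 0.1756]
eef_rot: [1.0, -0.019, 0.0, -0.003]
contact_force: [0.7, 1.0, -0.2]
opening: 0.004
```

```bash
python3 tip.py 9; python3 look.py 9b
```

```text
t 11.8 fixTCP [ -82.4 -169.9  175.6] F(fix) [ 0.7  1.  -0.2] open 0.004
rotvec err to down-aligned (tool) [-0.006 -0.    -0.003] q [ 0.36  0.62 -0.47  1.92  0.41  0.7  -0.39]
```

View pics/c9b.png

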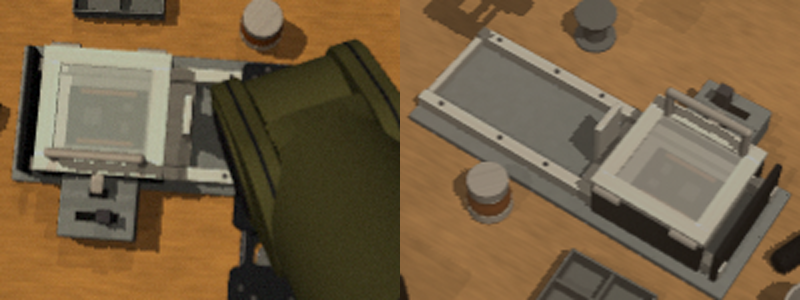

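View pics/tip9.png

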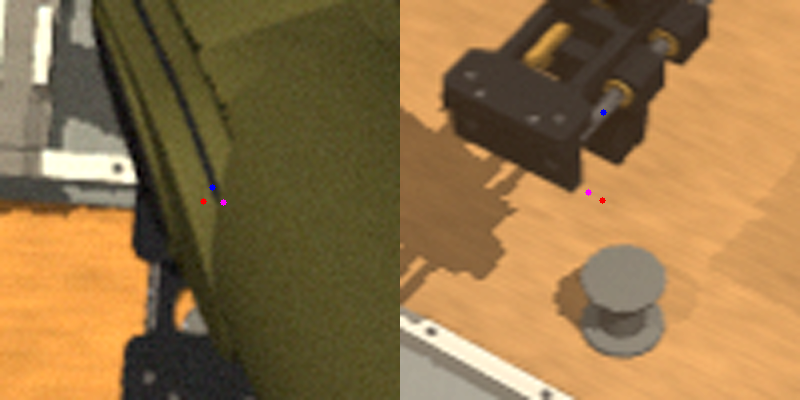

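Run:
```python
from h import *
import cv2
t=cv2.imread("pics/top9b.png");s=cv2.imread("pics/scene9b.png")
p=r.get_state()['tool_pos'];c=proj("scene",p)[0];print(p,c)
u,v=int(c[0])-20,int(c[1])-40
a=[t[195:245,265:305],s[240:290,305:345],s[v:v+50,u:u+40]]
cv2.imwrite("pics/g9.png",np.clip(np.hstack([cv2.resize(i,None,fx=6.5,fy=6.5,interpolation=cv2.INTER_CUBIC) for i in a])*1.6,0,255).astype(np.uint8));print(u,v)
```

```text
[ 0.50799072 -0.07691117  0.17386291] [317.89657192 192.16263678]
297 152
```

View pics/g9.png

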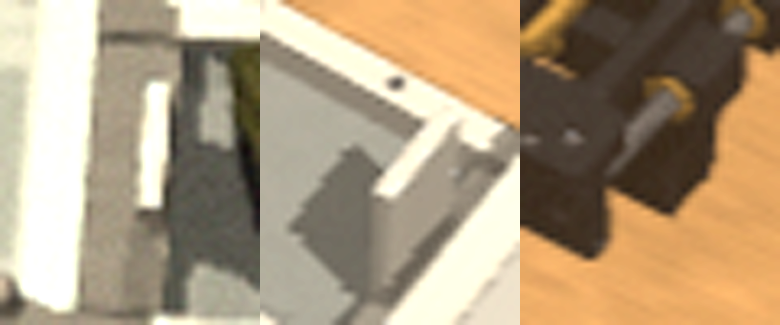

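Run:
```python
from h import *
print("fin",fix(ray("top",(288,217),.086)),fix(ray("scene",(329.2,262.7),.086)),proj("top",PF*0+[*(RF@[0,-.088,0])[:2]+PF[:2],.086]))
print(fix(tri((288,217),(329.2,262.7))[0]))
p=r.get_state()['tool_pos'];print(p)
for z in(.17,.19,.2,.21,.22): print(ray("scene",(318.6,178.3),z).round(4))
t=cv2.imread("pics/top9b.png")
cv2.imwrite("pics/h9.png",np.clip(cv2.resize(t[160:330,250:390],None,fx=4,fy=4)*1.6,0,255).astype(np.uint8))
```

```text
fin [  0.28091385 -86.67278123  86.        ] [ -1.28002914 -86.33277902  86.        ] [[288.6442792  217.18138844]]
[ -0.1992863  -86.28862523  87.41276313]
[ 0.50799072 -0.07691117  0.17386291]
[ 0.471 -0.098  0.17 ]
[ 0.4872 -0.0883  0.19  ]
[ 0.4952 -0.0834  0.2   ]
[ 0.5033 -0.0786  0.21  ]
[ 0.5113 -0.0737  0.22  ]
```

View pics/h9.png

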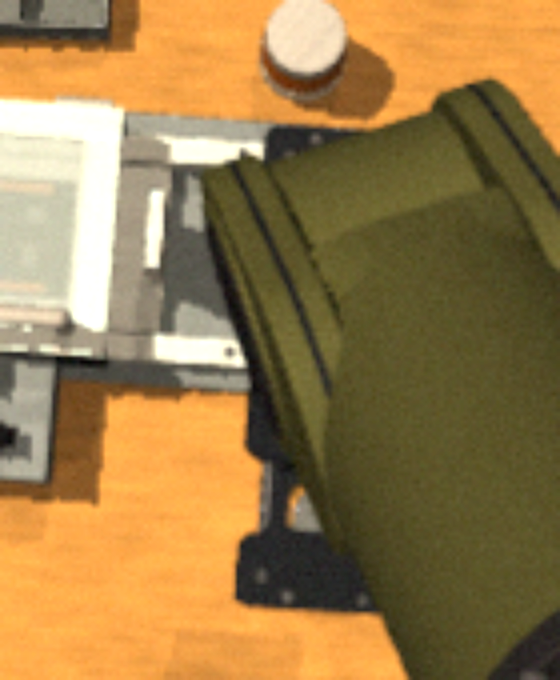

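The fin is at y ≈ -86.5 in both views against -88 nominal, with the board under the cover, so it has clicked in. The fingertip offset is about +37 mm here too. Next I'll go above the handle with the fingers half open.

{"fn": "play_rows", "kwargs": {
  "increments": [
    [0.5,6,-30,0,0,0,0],
    [0.5,6,-40,0,0,0,0],
    [0.5,6,-40,0,0,0,0],
    [0.5,6,-35,10,0,0,0],
    [0.5,6,-20,20,0,0,0],
    [0.5,0,-5,20,0,0,0],
    [0.5,0,0,20,0,0,0],
    [0.5,0,0,0,0,0,0]
  ]
}}

```text
clock: 13.0
tool_pos: [0.5599, 0.1015, 0.1006]
eef_rot: [1.0, -0.021, 0.003, -0.007]
contact_force: [-0.0, 0.3, 0.7]
opening: 0.5
```

```bash
sed -i 's/^st()/st((-51,0,85))/' tip.py; python3 tip.py 10
```

```text
t 13.0 fixTCP [-38.1   9.8 100.6] F(fix) [-0.   0.3  0.7] open 0.5
rotvec err to down-aligned (tool) [-0.015 -0.007 -0.007] q [-0.03  0.78 -0.38  1.83  0.45  0.6  -0.73]
tool shift mm [-12.9  10.1  15.3]
```

View pics/tip10.png

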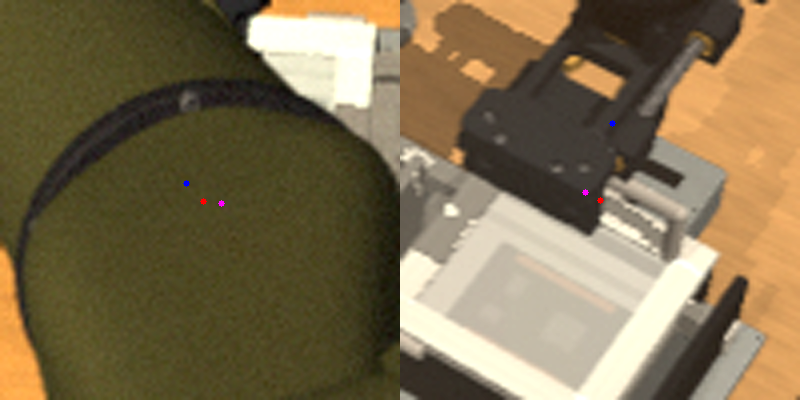

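{"fn": "play_rows", "kwargs": {
  "increments": [
    [0.5,-13,10,0,-0.015,-0.007,-0.007],
    [0.5,0,0,0,0,0,0],
    [0.5,0,0,10,0,0,0],
    [0.5,0,0,10,0,0,0],
    [0.5,0,0,8,0,0,0],
    [0.5,0,0,6,0,0,0],
    [0.5,0,0,4,0,0,0],
    [0.5,0,0,0,0,0,0]
  ]
}}

```text
clock: 14.1
tool_pos: [0.5481, 0.0912, 0.0628]
eef_rot: [1.0, -0.019, 0.002, 0.0]
contact_force: [0.1, -0.1, 0.5]
opening: 0.502
```

```bash
python3 tip.py 11
```

```text
t 14.1 fixTCP [-49.5  -1.   62.8] F(fix) [ 0.1 -0.1  0.5] open 0.502
rotvec err to down-aligned (tool) [-0.    -0.005 -0.002] q [-0.06  0.82 -0.32  1.89  0.5   0.51 -0.77]
tool shift mm [ -1.4  -1.  -22.2]
```

View pics/tip11.png

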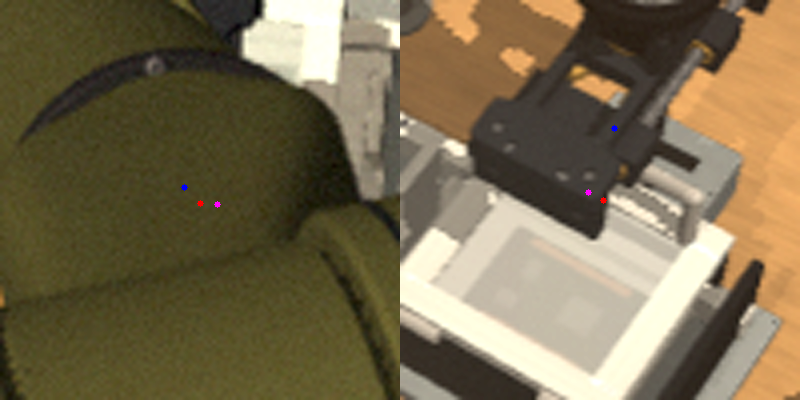

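{"fn": "play_rows", "kwargs": {
  "increments": [
    [0.5,-1,-1,5,0,-0.005,0],
    [0.5,0,0,5,0,0,0],
    [0.5,0,0,5,0,0,0],
    [0.5,0,0,3,0,0,0],
    [0.5,0,0,3,0,0,0],
    [0.5,0,0,3,0,0,0],
    [0.5,0,0,2,0,0,0],
    [0.5,0,0,2,0,0,0]
  ]
}}

```text
clock: 15.2
tool_pos: [0.5479, 0.0925, 0.0349]
eef_rot: [1.0, -0.019, 0.001, -0.0]
contact_force: [-6.2, -1.3, 25.8]
opening: 0.498
```

```bash
python3 tip.py 12
```

```text
t 15.2 fixTCP [-49.7   0.3  34.9] F(fix) [-6.1 -1.5 25.8] open 0.498
rotvec err to down-aligned (tool) [-0.    -0.002 -0.002] q [-0.08  0.87 -0.29  1.9   0.53  0.45 -0.79]
tool shift mm [ -1.2   0.3 -50.1]
```

View pics/tip12.png

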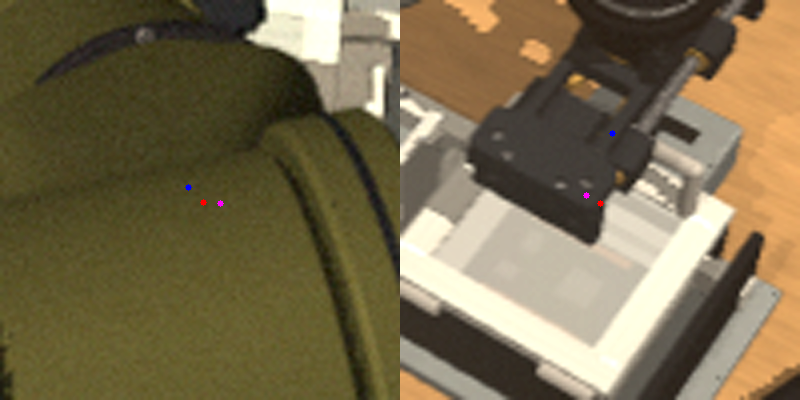

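Contact with the cover's top at reported z ≈ 35 mm (26 N), so the true tip is about 34 mm above the reported one. I'll back up about 15 mm and pinch the bar.

{"fn": "play_rows", "kwargs": {
  "increments": [
    [0.5,-1,0,-8,0,0,0],
    [0.5,0,0,-7,0,0,0],
    [0.3,0,0,0,0,0,0],
    [0,0,0,0,0,0,0],
    [0,0,0,0,0,0,0],
    [0,0,0,0,0,0,0],
    [0,0,0,0,0,0,0],
    [0,0,0,0,0,0,0]
  ],
  "grip_force": 30
}}

```text
clock: 16.3
tool_pos: [0.5472, 0.0925, 0.051]
eef_rot: [1.0, -0.019, 0.001, -0.0]
contact_force: [0.3, 0.2, 1.3]
opening: 0.097
```

```bash
python3 tip.py 13
```

```text
t 16.3 fixTCP [-50.4   0.3  51. ] F(fix) [0.3 0.2 1.3] open 0.097
rotvec err to down-aligned (tool) [-0.    -0.003 -0.002] q [-0.07  0.84 -0.31  1.9   0.51  0.48 -0.78]
tool shift mm [ -0.5   0.3 -34. ]
```

View pics/tip13.png

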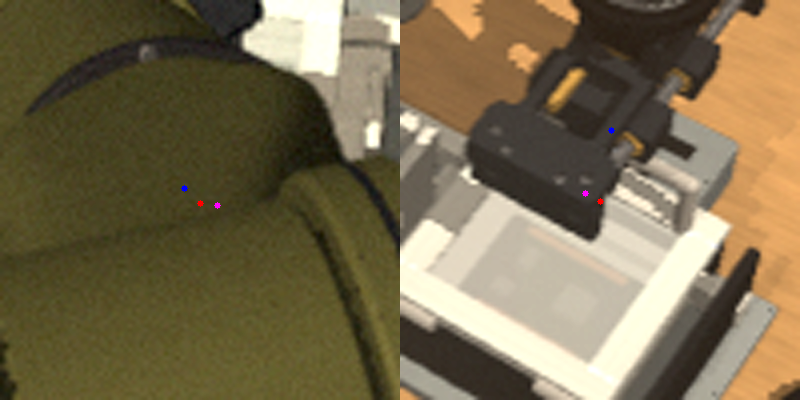

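{"fn": "play_rows", "kwargs": {
  "increments": [
    [0,0,0,-3,0,0,0],
    [0,0,0,-3,0,0,0],
    [0,0,0,-3,0,0,0],
    [0,0,0,-3,0,0,0],
    [0,0,0,-2,0,0,0],
    [0,0,0,0,0,0,0],
    [0,0,0,0,0,0,0],
    [0,0,0,0,0,0,0]
  ]
}}

```text
clock: 17.4
tool_pos: [0.5533, 0.0924, 0.064]
eef_rot: [1.0, -0.02, 0.006, -0.002]
contact_force: [3.3, 0.9, -6.2]
opening: 0.092
```

```bash
python3 tip.py 14
```

```text
t 17.4 fixTCP [-44.3   0.4  64. ] F(fix) [ 3.3  1.  -6.2] open 0.092
rotvec err to down-aligned (tool) [-0.004 -0.011 -0.004] q [-0.06  0.82 -0.32  1.88  0.5   0.51 -0.77]
tool shift mm [ -6.5   0.4 -21.1]
```

View pics/tip14.png

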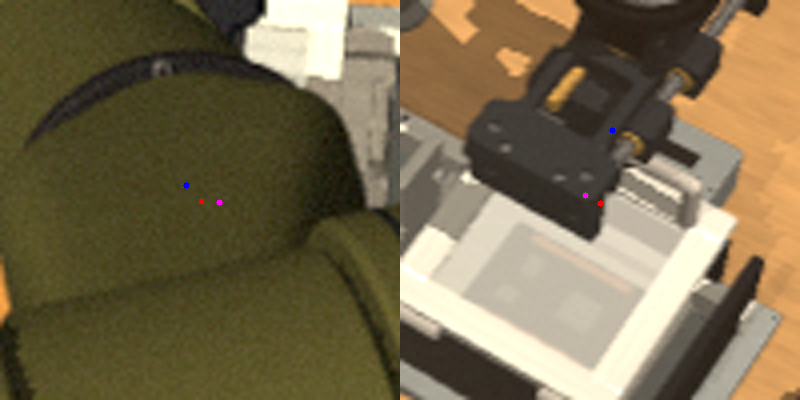

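The tool rose 13 mm and was drawn about 5–6 mm rearward, which matches the cover's arc, so it looks free. I'll lift further along the arc and confirm.

{"fn": "play_rows", "kwargs": {
  "increments": [
    [0,2,0,-4,0,0,0],
    [0,2,0,-4,0,0,0],
    [0,2,0,-4,0,0,0],
    [0,3,0,-4,0,0,0],
    [0,3,0,-4,0,0,0],
    [0,0,0,0,0,0,0],
    [0,0,0,0,0,0,0],
    [0,0,0,0,0,0,0]
  ]
}}

```text
clock: 18.5
tool_pos: [0.5678, 0.0919, 0.0851]
eef_rot: [1.0, -0.02, 0.007, -0.002]
contact_force: [4.4, 0.9, -8.2]
opening: 0.089
```

```bash
python3 tip.py 15
```

```text
t 18.5 fixTCP [-29.9   0.4  85.1] F(fix) [ 4.3  1.1 -8.2] open 0.089
rotvec err to down-aligned (tool) [-0.005 -0.014 -0.004] q [-0.03  0.8  -0.36  1.83  0.48  0.58 -0.73]
tool shift mm [-21.1   0.5  -0.2]
```

View pics/tip15.png

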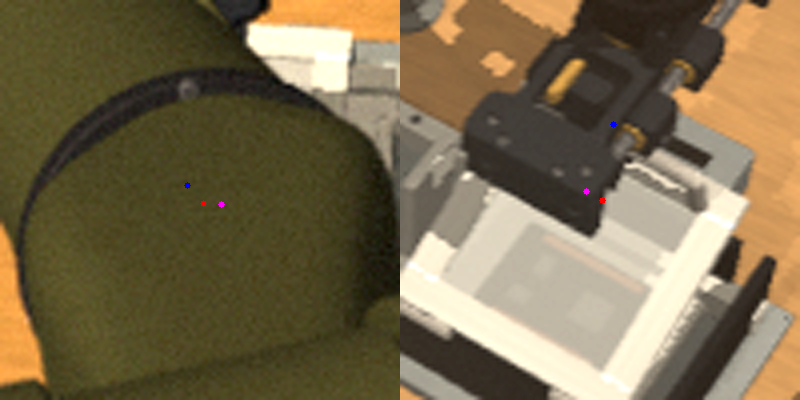

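The cover is clearly rising with a visible gap at its side and only a few N of force, so it is not caught and the slide stays untouched. I'll continue along the arc.

{"fn": "play_rows", "kwargs": {
  "increments": [
    [0,4,0,-5,0,0.01,0],
    [0,4,0,-5,0,0,0],
    [0,5,0,-5,0,0,0],
    [0,5,0,-4,0,0,0],
    [0,6,0,-5,0,0,0],
    [0,6,0,-4,0,0,0],
    [0,0,0,0,0,0,0],
    [0,0,0,0,0,0,0]
  ],
  "grip_force": 35
}}

```text
clock: 19.6
tool_pos: [0.5949, 0.0908, 0.1086]
eef_rot: [1.0, -0.019, 0.008, -0.003]
contact_force: [4.2, 1.2, -11.7]
opening: 0.082
```

```bash
cat >> tip.py <<'E'
f=fix(r.get_state()['tool_pos']);w=np.array([f[0]+51-.6-117+0,f[2]-51+43]);print("theta",np.degrees(np.arctan2(w[1],-w[0]))-20.2,"rad",np.hypot(*w))
E
python3 tip.py 16
```

```text
t 19.6 fixTCP [ -2.7   0.3 108.6] F(fix) [  4.1   1.4 -11.7] open 0.082
rotvec err to down-aligned (tool) [-0.005 -0.017 -0.002] q [-0.01  0.8  -0.39  1.74  0.45  0.68 -0.68]
tool shift mm [-48.7   0.6  22.7]
theta 35.311988683686394 rad 122.10424998536062
```

View pics/tip16.png

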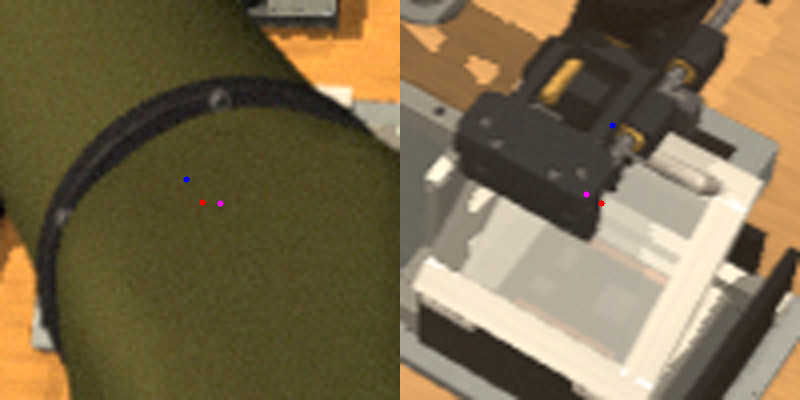

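{"fn": "play_rows", "kwargs": {
  "increments": [
    [0,6,0,-1,0,0,0],
    [0,7,0,-2,0,0,0],
    [0,7,0,-2,0,0,0],
    [0,7,0,-2,0,0,0],
    [0,7,0,-2,0,0,0],
    [0,0,0,0,0,0,0],
    [0,0,0,0,0,0,0],
    [0,0,0,0,0,0,0]
  ],
  "grip_force": 45
}}

```text
clock: 20.7
tool_pos: [0.6196, 0.0895, 0.1209]
eef_rot: [1.0, -0.018, -0.001, 0.0]
contact_force: [-3.5, 0.2, -1.7]
opening: 0.078
```

```bash
python3 tip.py 17
```

```text
t 20.7 fixTCP [ 2.200e+01 -1.000e-01  1.209e+02] F(fix) [-3.5  0.1 -1.7] open 0.078
rotvec err to down-aligned (tool) [ 0.     0.002 -0.   ] q [ 0.01  0.82 -0.41  1.63  0.42  0.79 -0.63]
tool shift mm [-72.9  -0.1  36. ]
theta 48.22293706026832 rad 121.36299768579502
```

View pics/tip17.png

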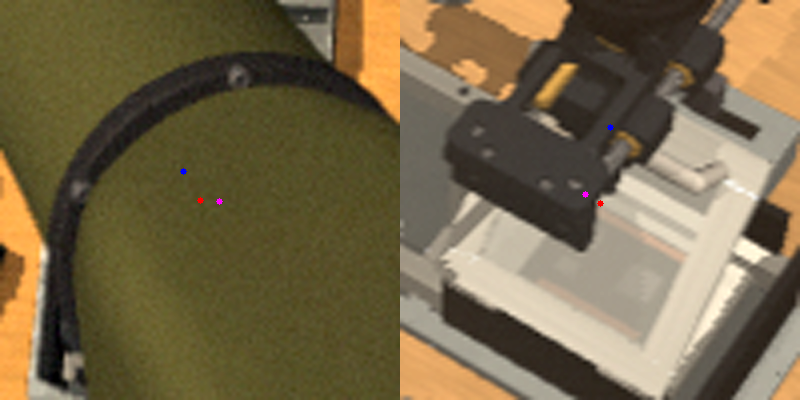

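{"fn": "play_rows", "kwargs": {
  "increments": [
    [0,6,0,-2,0,0,0],
    [0,6,0,-2,0,0,0],
    [0,6,0,-1,0,0,0],
    [0,6,0,-1,0,0,0],
    [0,4,0,0,0,0,0],
    [0,0,0,0,0,0,0],
    [0,0,0,0,0,0,0],
    [0,0,0,0,0,0,0]
  ]
}}

```text
clock: 21.8
tool_pos: [0.6496, 0.0883, 0.1271]
eef_rot: [1.0, -0.018, -0.001, 0.0]
contact_force: [-2.4, 0.5, -1.7]
opening: 0.076
```

```bash
python3 tip.py 18; python3 look.py 18b
```

```text
t 21.8 fixTCP [ 52.   -0.3 127.1] F(fix) [-2.4  0.4 -1.7] open 0.076
rotvec err to down-aligned (tool) [ 0.     0.002 -0.   ] q [ 0.01  0.84 -0.42  1.53  0.41  0.86 -0.59]
tool shift mm [-103.    -0.3   42.3]
theta 62.812744367034156 rad 119.99493728776585
```

View pics/scene18b.png

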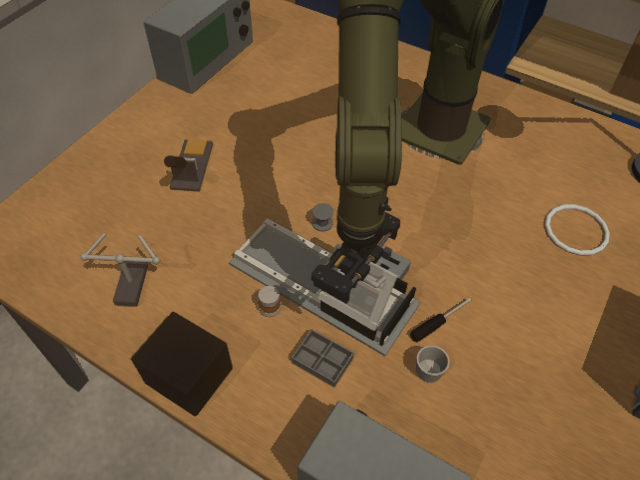

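View pics/tip18.png

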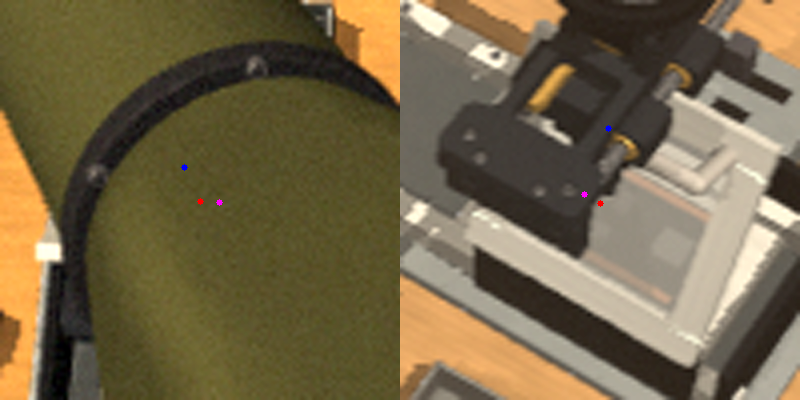

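Run:
```python
from h import *
p=r.get_state()['tool_pos'];c=proj("scene",p)[0];u,v=int(c[0])-50,int(c[1])-50
for q in((382,148),(338,330)):
    uv=(u+q[0]/4,v+q[1]/4);a=ray("scene",uv,0);b=ray("scene",uv,.2)
    fa,fb=fix(a),fix(b);t=(66-fa[1])/(fb[1]-fa[1]);X=fa+t*(fb-fa);print(q,X, np.degrees(np.arctan2(X[2]-61,66-X[0])))
```

```text
(382, 148) [  4.04289409  66.         171.11962027] 60.63638943711795
(338, 330) [11.70728216 66.         11.34727559] -42.444085427072686
```

Run:
```python
import cv2,numpy as np
a=cv2.imread("pics/scene9b.png");b=cv2.imread("pics/scene18b.png")
print([ (n,np.abs(a[y0:y1,x0:x1].astype(int)-b[y0:y1,x0:x1]).mean().round(1)) for n,y0,y1,x0,x1 in(("spool",203,232,308,337),("jar",284,316,256,284),("tray",328,386,288,356),("driver",295,343,408,472),("cup",343,384,412,452),("iron",138,192,160,215))])
cv2.imwrite("pics/z18.png",np.clip(cv2.resize(b[230:350,300:430],None,fx=5,fy=5,interpolation=cv2.INTER_CUBIC)*1.5,0,255).astype(np.uint8))
```

```text
[('spool', np.float64(3.2)), ('jar', np.float64(8.6)), ('tray', np.float64(4.1)), ('driver', np.float64(4.7)), ('cup', np.float64(4.8)), ('iron', np.float64(4.5))]
```

View pics/z18.png

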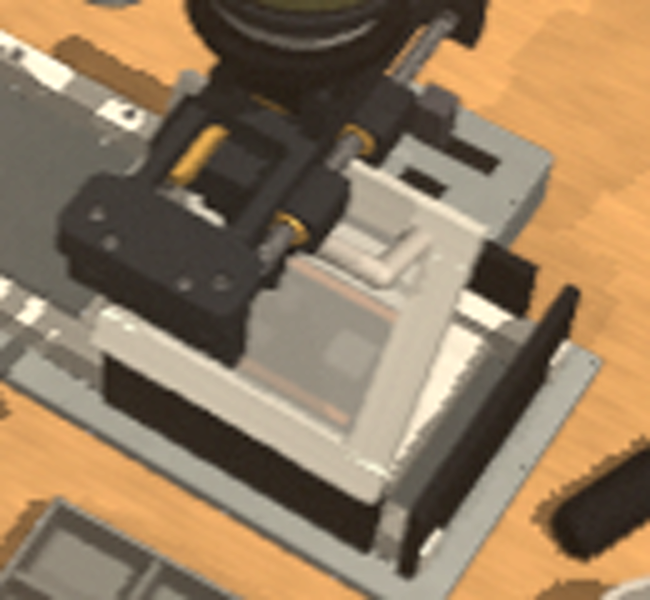

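The cover corner measured in the picture gives about 57–60°, which agrees with the arm's arc (about 62°). I'll hold still for one call to check that the grip is steady.

{"fn": "play_rows", "kwargs": {
  "increments": [
    [0,0,0,0,0,0,0],
    [0,0,0,0,0,0,0],
    [0,0,0,0,0,0,0],
    [0,0,0,0,0,0,0],
    [0,0,0,0,0,0,0],
    [0,0,0,0,0,0,0],
    [0,0,0,0,0,0,0],
    [0,0,0,0,0,0,0]
  ]
}}

```text
clock: 23.0
tool_pos: [0.6496, 0.0883, 0.1271]
eef_rot: [1.0, -0.018, -0.001, 0.0]
contact_force: [-2.1, 1.0, -2.2]
opening: 0.072
```

```bash
python3 tip.py 19
python3 - <<'E'
import cv2,numpy as np
a=cv2.imread("pics/scene0.png");b=cv2.imread("pics/scene19.png")
cv2.imwrite("pics/j19.png",np.hstack([cv2.resize(i[195:325,245:345],None,fx=4,fy=4) for i in(a,b)]))
E
```

```text
t 23.0 fixTCP [ 52.   -0.2 127.1] F(fix) [-2.2  0.9 -2.2] open 0.072
rotvec err to down-aligned (tool) [ 0.     0.002 -0.   ] q [ 0.01  0.84 -0.42  1.53  0.41  0.86 -0.59]
tool shift mm [-102.9   -0.2   42.2]
theta 62.813853809246694 rad 119.97588347179092
```

View pics/j19.png

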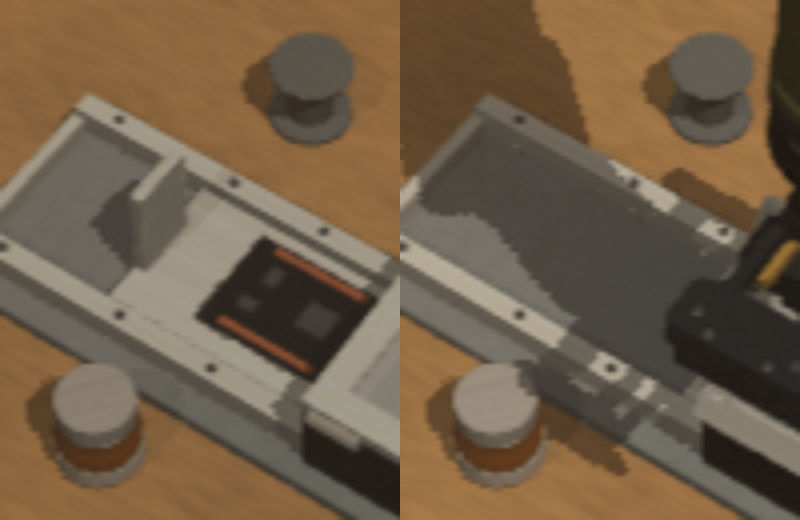

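The pose and force are steady, the jar and spool are unmoved, and the board is at the station. Handing in.

```bash
python3 -c "
from plant import r
print(r.finish_job())"
```

```text
the job is handed in; nothing more can be done
None
```

I pushed the carrier home, tugged the handle, found the cover free, and lifted it to about 60°. I handed the job in at about 23 s while still holding it open. The thumb slide was never touched.

- **Carrier:** after the push, both views put the fin at y ≈ -86.5 mm against the nominal -88, inside the 4 mm tolerance. Resistance rose and then dropped near the click. At the end the gripper hid the fin, but the board could be seen through the window.
- **Tug:** the handle rose 13 mm along the hinge arc at about 6 N, well past the 3 mm of play if caught. The next lift showed a gap at the cover's side.
- **Final angle:** the arm's arc gave about 62°, and the cover corner in the scene picture gave 57–60°.
- **Bystanders:** spool and jar show no movement between the first and last scene pictures. I compared the other four only from after the push onward, with nothing large showing.

These checks failed or disagreed:

- **Reported tool height:** the real fingertip was about 34 mm higher than reported. My first push passed over the fin without moving it. I measured the offset in the pictures and by touching the cover with about 26 N, then worked with it.
- **Handle arc:** its measured radius shrank from 125 to 120 mm during the lift, and the pull reached about 12 N partway.
- **Grip:** the finger opening crept from 0.097 to 0.072 (8.5 to 6.3 mm on a 10 mm bar), which could mean the bar was slipping a little. Pose and force stayed steady over the last second.

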